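# Feed one specimen pot with one turn of the handwheel

### The job

Take the upright grip on the pot feeder's handwheel and turn the wheel through exactly one full revolution, either way round, so that the feeder's pusher makes one stroke and delivers one specimen pot onto the outfeed track. Finish with the grip back in line with the index post where it started and let go; leave the pots to the machine and do not knock the other things on the bench about.

Things in the scene. Friction and masses are not known exactly. Their poses are not given: they have to be found in the camera images.
- feeder: Grey hand-cranked pot feeder, fixed to the bench, 170 mm wide (its x), 455 mm long (its y, from -120 to +335 mm). Origin on the bench under the handwheel's vertical axis, z up; turned up to 0.35 rad from the world axes. The bare metal horizontal handwheel is 160 mm in diameter, its rim's top at 88 mm, its 40 mm hub's at 96 mm. Along +y follow the pusher, the magazine and the outfeed track.
- handwheel (a joint): Wheel angle, rad, growing anticlockwise from above. At 0 the grip is at the feeder's -y side by the index post, pusher back; grip axis at feeder x = 60*sin(angle), y = -60*cos(angle) mm. Starts within 0.1 of 0, turns over two turns either way, stays where left; needs about 2 to 6 N at the grip. An eccentric drives the pusher: forward (72 mm) at half a turn, back at a full one.
- grip_mid (a point): Point on the axis of the wheel's upright black grip, 128 mm above the bench. The grip is a round sleeve 29 mm in diameter, from 94 to 148 mm above the bench, 60 mm from the wheel's axis; it spins freely on its own pin, so it can be held at a constant gripper direction while the wheel turns.
- pot_low: Lowest of three identical closed plastic pots stacked in the magazine (48 mm diameter, 34 mm high, white with a red screw lid). Origin at the centre of its underside. It is the one that the stroke delivers onto the outfeed track.
- pot_mid: Second pot in the stack, as pot_low; it drops to the magazine's floor (30 mm above the bench) when the pusher comes back.
- pot_top: Top pot in the stack, as pot_low; it ends on top of pot_mid.
- skull: Animal skull, about 175 x 95 x 85 mm, a loose bystander on the bench; origin under its middle.
- jar_a: Squat jar, 66 mm diameter, 75 mm high, loose bystander beyond the feeder's magazine; origin at the centre of its underside.
- jar_b: Jar, 56 mm diameter, 90 mm high, loose bystander on the robot's side of the magazine; origin at the centre of its underside.
- forceps: Steel forceps, 147 mm long, 8 mm high, lying loose on the robot's side of the feeder; origin at their middle.
- index_tip (a point): Index post at the rim, a steel block 16 mm wide with a short pin; this point is the middle of its top, 82 mm above the bench, 108 mm from the wheel's axis on the feeder's -y side. It marks the grip's home.
- magazine_top (a point): Middle of the open top of the clear upright magazine (70 mm in x, 61 mm in y), 150 mm above the bench, at feeder y = +186.5 mm. It holds three stacked pots.
- outfeed (a point): Point on the deck of the outfeed track, 30 mm above the bench, at feeder y = +257 mm, where the centre of a delivered pot comes to stand. Rails at both sides, end stop at y = +323 mm.
- caliper: Steel sliding caliper, 190 mm long, lying loose to the robot's right, a bystander.
- brush: Wooden-handled brush lying loose to the robot's left, a bystander.
- loose_pot: Single pot like those in the feeder, standing on the bench to the robot's right, a bystander; origin at the centre of its underside.
There are look-alikes about, which are no part of the job. What is shaped like the pot_top but blue or grey is not meant.

How it is judged:
On the way:
1. the wheel has come half a turn (within 0.5 rad) and the pusher has driven the lowest pot out of the magazine ((value of joint handwheel between 2.6 and 3.7 rad or value of joint handwheel between -3.7 and -2.6 rad) and y of pot_low in the frame of feeder above 0.24 m), for 0.05 s.
At the end, for the whole second after the job is handed in: The wheel has turned one full revolution, either way, to within 0.26 rad of home at the index post, and stands still; the lowest pot stands upright on the outfeed track; the other two have dropped one place and are stacked in the magazine (heights within 6 mm) ((value of joint handwheel between 6.02 and 6.54 rad or value of joint handwheel between -6.54 and -6.02 rad) and velocity of joint handwheel between -0.1 and 0.1 rad/s and y of pot_low in the frame of feeder between 0.24 and 0.305 m and z of pot_low in the frame of feeder between 0.024 and 0.036 m and angle between pot_low's own z axis and vertical below 0.15 rad and horizontal distance between pot_low and feeder below 0.306 m and y of each of pot_mid, pot_top in the frame of feeder below 0.2 m and z of pot_mid in the frame of feeder between 0.024 and 0.036 m and z of pot_top in the frame of feeder between 0.058 and 0.07 m and linear speed of pot_low below 0.02 m/s); the robot touches nothing.
It fails at once if the robot touches a pot of the feeder (contact force between any of the arm, the fingers and pot_low above 1 N or contact force between any of the arm, the fingers and pot_mid above 1 N or contact force between any of the arm, the fingers and pot_top above 1 N).
It fails at once if another thing on the bench is moved more than 30 mm (distance of any of skull, jar_a, jar_b, forceps, caliper, brush, loose_pot from where it was at the start of the episode above 0.03 m).
It also fails if it takes over 51 s, if anything falls off the work surface, if the arm or the gripper's body presses on something with over 40 N, if the wrist force passes 120 N, or if a joint passes its speed limit or range.

### The arm

A 6-joint arm with a two-finger parallel gripper is mounted at the origin on the work surface. World frame = base frame: x ahead of the robot, y to its left, z up, the work surface at z = 0. Lengths are in m, angles in rad, forces in N, time in s.
With the tool pointing down it reaches from about 0.35 to 0.975 m from the base axis. Payload 4.9 kg.
Tool frame: the origin (TCP) lies midway between the tips of the shut fingers; the grasp point (between the pads) lies 19 mm behind it; x points along the fingers, y is the direction in which the jaws open and shut, and the axes are right-handed (so a half turn about x gives the same grasp; the last joint's range is limited). The gripper opens to 85 mm and grips with 20 to 120 N. Pads are 22 mm wide; open, the fingers measure 114 mm over their backs; the gripper's body (76 mm by 85 mm) begins 54 mm behind the grasp point. The pads swing forward as they close: fully open they stand 13 mm farther back than shut.
Start: joints at [1.078, 0.053, 1.613, -0, 1.476, -0.119], TCP at [0.228, 0.582, 0.204] pointing down, gripper open.
Joint ranges: [-3.01, 3.01], [-1.01, 2.22], [0.06, 2.58], [-1.02, 4.17], [0.09, 2.62], [-3.14, 3.14]. Speed limits (rad/s): [2.57, 2.57, 3.14, 3.14, 3.14, 3.14].

### API

Orientations are given as a rotation vector (axis times angle).
In Python, from station import ctrl gives the robot as it stands.
- The arm moves only by the shell command python3 -m handwheel 'ROWS' [FORCE]. ROWS is JSON, a list of rows, each a list of 3 entries, a list of its own where there are three numbers: the finger opening in m, from 0 to 0.0854, then the shift along the tool's x, y, z in m, then the turn, a rotation vector about the tool's x, y, z in degrees. In form: [[claw, [dx, dy, dz], [ax, ay, az]], ...]. A call has 1 to 10 rows; each row shifts and turns the commanded pose from where the row before left it, along the tool's axes as they then stand; what a row does not reach is not made up. A row lasts 1/12 s, in which the tool goes at most 41.7 mm and 7.16 degrees, less where a joint would pass 70% of its speed; a pose out of reach is approached as far as the arm can. A call with a gripper value outside its range is refused whole. The fingers move at their own pace and stop on an object; FORCE is the grip in N (left out, the last holds). Time passes only in rows, so rows that do not move let the fingers close. It gives the time, the measured TCP pose, the force and the opening at its end, in the units of the state.
- ctrl.get_obs(): the state, without advancing time (a new reading comes with each control period).
- ctrl.get_image(name): name is "side" or "top"; returns the picture (400x640x3 uint8, red, green, blue); there is no depth.
- ctrl.camera_params(name): a dict with "vertical_fov" (degrees; the focal length in pixels is half the picture's height over the tangent of half this angle, whatever the lens; pixels are square), "cx", "cy" (the principal point, pixels), "rvec" (rotation vector, rad) and "tvec" (3), from world to camera coordinates, as OpenCV has them. Camera axes: x right, y down, z forward; pixel columns grow to the right and rows downward; lengths in m; the calibration is good to about 2 mm. A picture is of the moment at which its call begins. camera_params takes no time and is no camera call.
- ctrl.finish_job(): hands the job in, once; it reports no verdict.
Trained networks look in the newest picture that a camera, given by its name, has taken for a name from the list of things; names that differ only in an ending like _2 or _b are one class to them, and where a whole thing is asked for, a point or a joint stands for the part that bears it (a point fixed in the world has none). Each returns a list of dicts, best first, with "score" (0 to 1); they miss things now and then, are a little off and sometimes report something else, mostly with a low value. They report only what shows in the picture. A call takes as long as a camera call. They do not tell look-alikes from the thing itself.
- ctrl.look_for(thing, camera): "box" ([centre column, centre row, width, height] in pixels, round what is visible of it).
- ctrl.silhouettes(thing, camera): "mask" (400x640 bool, what is visible of it) and "box" ([centre column, centre row, width, height] in pixels, round what is visible of it).
- ctrl.tip_of(thing, camera): "centre" ([row, column] in pixels: a listed point, or the origin of a listed thing).
The state is a dict: "t": time; "q": joint angles; "dq": joint speeds; "effort": joint torques, N m; "tool_pos": TCP position; "tool_rot": TCP orientation; "contact_force": force on the tool from outside, world axes, zero at the start; "wrist_torque": the same for the moment, N m; "opening": finger opening in m.
Only numpy, scipy, OpenCV 4.12 (cv2) and the standard library are available. Lean on these libraries where they do the work, as an engineer would, in place of code of your own. Each camera call takes 0.05 s, during which the arm holds its last target.

## Working session

There is one attempt and no reset: what is moved stays moved. The work goes in short steps, Python scripts to look and compute and a shell command to move; the robot and the scene stay as the last step left them, time stands still between calls to the robot, and variables do not carry over. Pictures are saved under pics/ and viewed, and the job is handed in when it is done.

```bash
ls; mkdir -p pics
cat > h.py <<'E'
import numpy as np, cv2
from station import ctrl
def cam(n):
    p=ctrl.camera_params(n); f=200/np.tan(np.radians(p['vertical_fov'])/2)
    K=np.array([[f,0,p['cx']],[0,f,p['cy']],[0,0,1]]); R=cv2.Rodrigues(np.array(p['rvec'],float))[0]
    return K,R,np.array(p['tvec'],float)
def proj(n,P):
    K,R,t=cam(n); c=(R@np.atleast_2d(P).T).T+t; u=(K@c.T).T; return u[:,:2]/u[:,2:]
def ray(n,uv,z):
    K,R,t=cam(n); d=R.T@np.linalg.inv(K)@np.array([uv[0],uv[1],1]); o=-R.T@t
    return o+d*(z-o[2])/d[2]
def save(n,f,im=None):
    im=ctrl.get_image(n) if im is None else im
    cv2.imwrite('pics/'+f,cv2.cvtColor(im,cv2.COLOR_RGB2BGR)); return im
E
python3 - <<'E'
from h import *
for n in('side','top'):
    save(n,n+'0.png'); print(n,ctrl.camera_params(n))
    for t in('grip_mid','index_tip','magazine_top','outfeed','feeder'):
        r=ctrl.tip_of(t,n); print(t,[(np.round(x['centre'],1),round(x['score'],2)) for x in r[:3]])
o=ctrl.get_obs();print({k:np.round(v,3) for k,v in o.items()})
E
```

```text
pics
side {'vertical_fov': 47.007977146629344, 'cx': 324.08301059942, 'cy': 196.73107588475756, 'rvec': array([ 0.05941967, -2.7335155 ,  1.51413678]), 'tvec': array([0.55784523, 0.12553403, 1.41812577])}
grip_mid [(array([159.6, 332. ]), 0.43)]
index_tip []
magazine_top [(array([192.1, 319.6]), 0.63)]
outfeed [(array([245.8, 320.6]), 0.81), (array([345.1, 297. ]), 0.66), (array([194.2, 319. ]), 0.43)]
feeder [(array([203.6, 325.7]), 0.79)]
top {'vertical_fov': 57.327717430629626, 'cx': 320.20203938659284, 'cy': 196.38979307066268, 'rvec': array([ 2.13668847, -2.1102568 ,  0.19178918]), 'tvec': array([-0.02894118,  0.54872076,  1.05856217])}
grip_mid [(array([191.1, 391.7]), 0.6), (array([181.5, 171.5]), 0.34), (array([238.1, 293.8]), 0.17)]
index_tip [(array([190.1, 404.9]), 0.77), (array([187. , 302.7]), 0.66)]
magazine_top [(array([182.8, 307.6]), 0.84)]
outfeed [(array([195.3, 286.6]), 0.64), (array([193.1, 405. ]), 0.29)]
feeder []
{'t': np.float64(0.6), 'q': array([ 1.078,  0.053,  1.613,  0.   ,  1.476, -0.119]), 'dq': array([-0.   ,  0.   , -0.002,  0.   , -0.001,  0.   ]), 'effort': array([-0.0000e+00, -3.9340e+01, -3.7023e+01, -0.0000e+00,  1.0000e-03,
       -0.0000e+00]), 'tool_pos': array([0.228, 0.582, 0.204]), 'tool_rot': array([ 0.293,  1.551, -0.293]), 'contact_force': array([ 0.689, -0.322,  0.275]), 'wrist_torque': array([ 0.06 ,  0.024, -0.024]), 'opening': np.float64(0.085)}
```

View pics/side0.png

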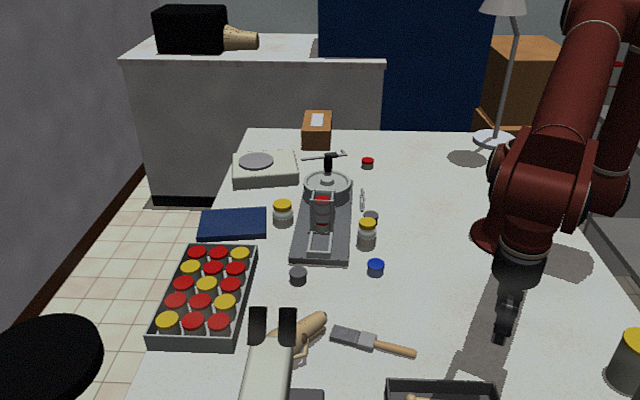

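View pics/top0.png

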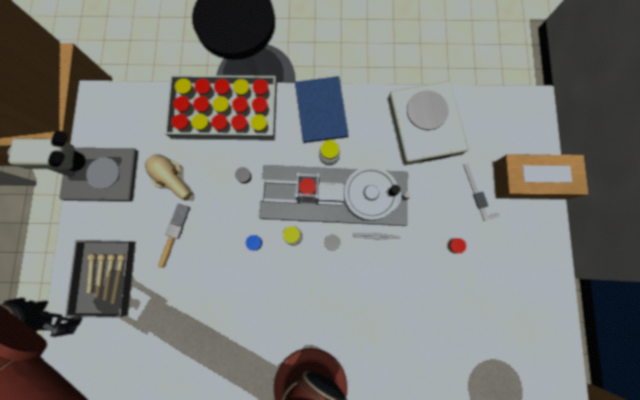

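Run:
```python
from h import *
a=cv2.imread('pics/top0.png')[150:240,240:440]; b=cv2.imread('pics/side0.png')[135:275,280:400]
cv2.imwrite('pics/topc.png',cv2.resize(a,None,fx=4,fy=4,interpolation=cv2.INTER_CUBIC)); cv2.imwrite('pics/sidec.png',cv2.resize(b,None,fx=4,fy=4,interpolation=cv2.INTER_CUBIC))
print('hub',ray('top',(371.5,192),.096)); print('idx',ray('top',(404.9,190.1+4),.082))
print('mag',ray('top',(307.6,182.8),.15),'out',ray('top',(286.6,195.3),.03)); print('grip',ray('top',(391.7,191.1),.128),ray('side',(332,159.6),.128),)
```

```text
hub [ 0.55540671 -0.17145528  0.096     ]
idx [ 0.55309768 -0.27164911  0.082     ]
mag [0.56847265 0.01285867 0.15      ] out [0.55500787 0.08188733 0.03      ]
grip [ 0.55229186 -0.2240616   0.128     ] [ 0.54183688 -0.24636525  0.128     ]
```

View pics/topc.png

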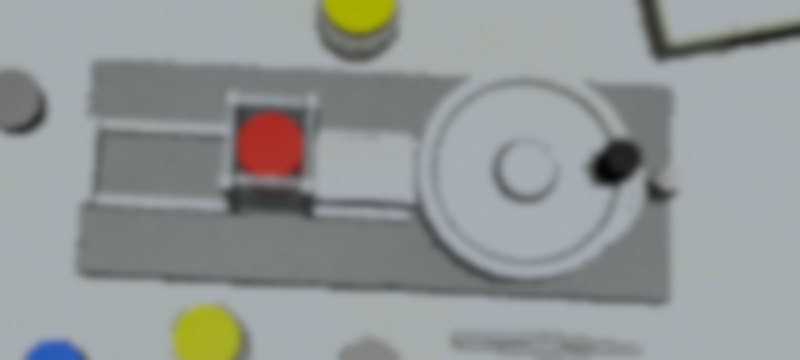

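View pics/sidec.png

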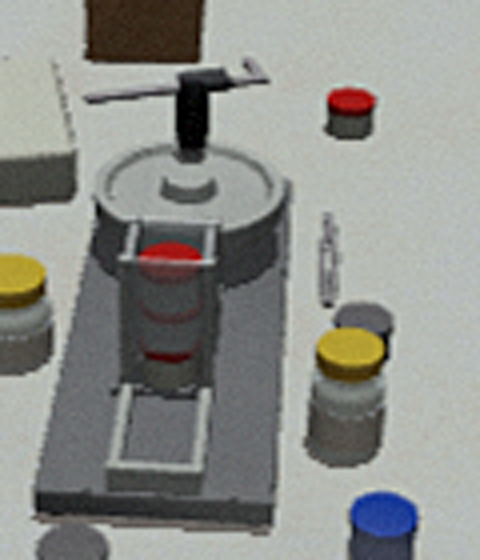

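```bash
cat > fit.py <<'E'
from h import *
from scipy.optimize import least_squares
T=lambda x,y:(240+x/4,150+y/4); S=lambda x,y:(280+x/4,135+y/4)
obs=[('top',(0,0,.096),T(527,167)),('top',(0,-.108,.082),T(664,183)),('top',(.085,-.120,None),T(672,87)),('top',(.085,.335,None),T(95,62)),('top',(-.085,-.12,None),T(668,302)),('top',(-.085,.335,None),T(80,275)),
('side',(0,0,.096),S(188,181)),('side',(0,.1865,.15),S(172,242))]
def pt(p,l): 
    z=p[3] if l[2] is None else l[2]; c,s=np.cos(p[2]),np.sin(p[2]); return np.array([p[0]+c*l[0]-s*l[1],p[1]+s*l[0]+c*l[1],z])
def res(p): return np.concatenate([proj(n,pt(p,l))[0]-uv for n,l,uv in obs])
def fit():
    r=least_squares(res,[.555,-.17,0,.02],loss='soft_l1'); return r
E
python3 - <<'E'
from fit import *
r=fit();p=r.x; print(p); print(np.round(res(p).reshape(-1,2),1))
for a in(-.1,-.05,0,.05,.1,.2):
    l=(.06*np.sin(a),-.06*np.cos(a)); print(a,pt(p,(*l,.148))[:2],proj('top',pt(p,(*l,.148))),proj('top',pt(p,(*l,.094))),proj('side',pt(p,(*l,.148))),proj('side',pt(p,(*l,.1))))
for n,u in(('top',(371.7,191.7)),('side',(327,180))): print(ray(n,u,.096))
E
```

```text
[ 0.55528799 -0.17217847 -0.03544215  0.02127312]
[[-0.   0.3]
 [ 1.8 -1.1]
 [-0.8  0.2]
 [-0.5 -0.1]
 [-0.   0.3]
 [-1.  -0. ]
 [ 0.2 -1.9]
 [-0.1 -1.6]]
-0.1 [ 0.54718629 -0.23162897] [[395.85240861 191.51851449]] [[392.1265779 195.1507503]] [[330.38077796 156.30517415]] [[330.21945951 168.80675063]]
-0.05 [ 0.5501677  -0.23195959] [[395.94494446 190.46343432]] [[392.21640202 194.14638816]] [[329.50172892 156.24071192]] [[329.35462084 168.74034257]]
0 [ 0.55316191 -0.23214079] [[395.98325146 189.40431411]] [[392.25471126 193.13812486]] [[328.61787487 156.19632104]] [[328.48503721 168.69468128]]
0.05 [ 0.55616143 -0.23217211] [[395.96732124 188.34381291]] [[392.24148873 192.12849127]] [[327.73121121 156.1720919 ]] [[327.61267521 168.66986004]]
0.1 [ 0.55915877 -0.23205348] [[395.89728145 187.28458462]] [[392.17684679 191.12001393]] [[326.84373752 156.1680743 ]] [[326.73950559 168.66592999]]
0.2 [ 0.56511696 -0.23136792] [[395.59605628 185.18049702]] [[391.89439341 189.11657469]] [[325.07436098 156.22066973]] [[324.99862933 168.72073723]]
[ 0.55630423 -0.17204874  0.096     ]
[ 0.55569892 -0.1611552   0.096     ]
```

Run:
```python
from fit import *
o=ctrl.get_obs(); R=cv2.Rodrigues(o['tool_rot'])[0]; print(np.round(R,3)); 
print(proj('side',o['tool_pos']),proj('top',o['tool_pos']),proj('top',[0,0,0]),proj('side',[0,0,0]))
print('lamp',ray('side',(490,140),0), 'lamptop',ray('top',(495,380),0))
for t in('jar_b','loose_pot','forceps','jar_a','skull','caliper','brush'):
  for n in('top','side'):
    r=ctrl.tip_of(t,n); print(t,n,[(np.round(x['centre'],1),round(x['score'],2),np.round(ray(n,x['centre'][::-1],0)[:2],3)) for x in r[:2]])
```

```text
[[ 0.     0.365  0.931]
 [ 0.     0.931 -0.365]
 [-1.     0.     0.   ]]
[[495.16372787 339.14244228]] [[ 73.65444413 309.9256207 ]] [[310.19952697 386.03601529]] [[504.9854431  237.44023711]]
lamp [-0.14096032 -0.71340256  0.        ] lamptop [ 0.02341176 -0.53528437  0.        ]
jar_b top [(array([236.9, 292.2]), 0.68, array([0.429, 0.064])), (array([157.3, 326.7]), 0.61, array([ 0.687, -0.041]))]
jar_b side [(array([247.4, 363.4]), 0.77, array([0.438, 0.07 ])), (array([220. , 280.6]), 0.57, array([ 0.702, -0.061]))]
loose_pot top [(array([246.3, 451.7]), 0.71, array([ 0.406, -0.43 ]))]
loose_pot side [(array([223.7, 321.1]), 0.57, array([ 0.57 , -0.046])), (array([166.7, 369.6]), 0.42, array([ 0.398, -0.44 ]))]
forceps top [(array([234. , 377.9]), 0.46, array([ 0.442, -0.203]))]
forceps side [(array([344.5, 369.3]), 0.64, array([0.436, 0.431])), (array([198.3, 357.2]), 0.52, array([ 0.451, -0.205]))]
jar_a top [(array([236.9, 292.2]), 0.68, array([0.429, 0.064])), (array([157.3, 326.7]), 0.61, array([ 0.687, -0.041]))]
jar_a side [(array([247.4, 363.4]), 0.77, array([0.438, 0.07 ])), (array([220. , 280.6]), 0.57, array([ 0.702, -0.061]))]
skull top [(array([182.7, 171.7]), 0.69, array([0.597, 0.453]))]
skull side [(array([347.6, 296.1]), 0.62, array([0.604, 0.448]))]
caliper top [(array([189.1, 476.8]), 0.95, array([ 0.588, -0.52 ]))]
caliper side [(array([155.4, 325.6]), 0.62, array([ 0.574, -0.529]))]
brush top [(array([238. , 174.7]), 0.65, array([0.421, 0.429]))]
brush side [(array([347.3, 370. ]), 0.59, array([0.434, 0.439]))]
```

```bash
python3 -m handwheel '[[0.085,[-0.006,0,0],[-6.5,0,0]],[0.085,[-0.006,0,0],[-6.5,0,0]],[0.085,[-0.006,0,0],[-6.4,0,0]],[0.085,[0,-0.03,0.013],[0,0,0]],[0.085,[0,-0.036,0.016],[0,0,0]],[0.085,[0,-0.036,0.016],[0,0,0]],[0.085,[0,-0.036,0.016],[0,0,0]],[0.085,[0,-0.036,0.016],[0,0,0]]]' 20
python3 -m handwheel '[[0.085,[0,-0.036,0.016],[0,0,0]],[0.085,[0,-0.036,0.016],[0,0,0]],[0.085,[0,-0.036,0.016],[0,0,0]],[0.085,[0,-0.036,0.016],[0,0,0]],[0.085,[0,-0.036,0.016],[0,0,0]],[0.085,[0,-0.036,0.016],[0,0,0]],[0.085,[0,-0.036,0.016],[0,0,0]],[0.085,[0,-0.036,0.016],[0,0,0]]]'
python3 - <<'E'
from fit import *
o=ctrl.get_obs(); R=cv2.Rodrigues(o['tool_rot'])[0]; print(np.round(R,3)); p=fit().x; 
print(R.T@(pt(p,(0,-.06,.204))-o['tool_pos']))
E
```

```text
t: 1.97
tool_pos: [0.2993, 0.4037, 0.2218]
tool_rot: [0.027, 1.57, -0.027]
contact_force: [1.1, -0.2, 0.6]
opening: 0.0853
t: 2.63
tool_pos: [0.4172, 0.1111, 0.2221]
tool_rot: [0.028, 1.569, -0.027]
contact_force: [-0.4, -0.0, 0.4]
opening: 0.0848
[[ 0.001  0.035  0.999]
 [ 0.     0.999 -0.035]
 [-1.     0.     0.001]]
[ 0.01822237 -0.33821398  0.14793747]
```

```bash
python3 -m handwheel '[[0.085,[0,-0.036,0.016],[0,0,0]],[0.085,[0,-0.036,0.016],[0,0,0]],[0.085,[0,-0.036,0.016],[0,0,0]],[0.085,[0,-0.036,0.016],[0,0,0]],[0.085,[0,-0.036,0.016],[0,0,0]],[0.085,[0,-0.036,0.016],[0,0,0]],[0.085,[0,-0.036,0.016],[0,0,0]],[0.085,[0,-0.036,0.016],[0,0,0]],[0.085,[0.01,-0.03,0.012],[0,0,0]],[0.085,[0.008,-0.015,0.005],[0,0,0]]]'
python3 -m handwheel '[[0.085,[0,-0.005,0.002],[0,0,0]],[0.085,[0,0,0],[0,0,0]],[0.085,[0,0,0],[0,0,0]]]'
python3 - <<'E'
from fit import *
o=ctrl.get_obs(); R=cv2.Rodrigues(o['tool_rot'])[0]; p=fit().x; 
print(R.T@(pt(p,(0,-.06,.204))-o['tool_pos']), proj('side',o['tool_pos']),proj('top',o['tool_pos']))
for n,(r0,c0) in dict(side=(90,260),top=(130,320)).items():
    im=save(n,n+'1.png'); save(n,n+'1c.png',cv2.resize(im[r0:r0+120,c0:c0+150],None,fx=5,fy=5,interpolation=cv2.INTER_CUBIC))
E
```

```text
t: 3.47
tool_pos: [0.551, -0.2289, 0.2037]
tool_rot: [0.029, 1.569, -0.031]
contact_force: [-0.6, 0.1, -0.6]
opening: 0.0849
t: 3.72
tool_pos: [0.5518, -0.2294, 0.2041]
tool_rot: [0.028, 1.571, -0.027]
contact_force: [0.6, -0.2, 0.2]
opening: 0.0849
[ 6.16192896e-05 -2.65049335e-03  1.44838802e-03] [[329.16128809 141.42731286]] [[399.27336809 185.58364325]]
```

View pics/side1c.png

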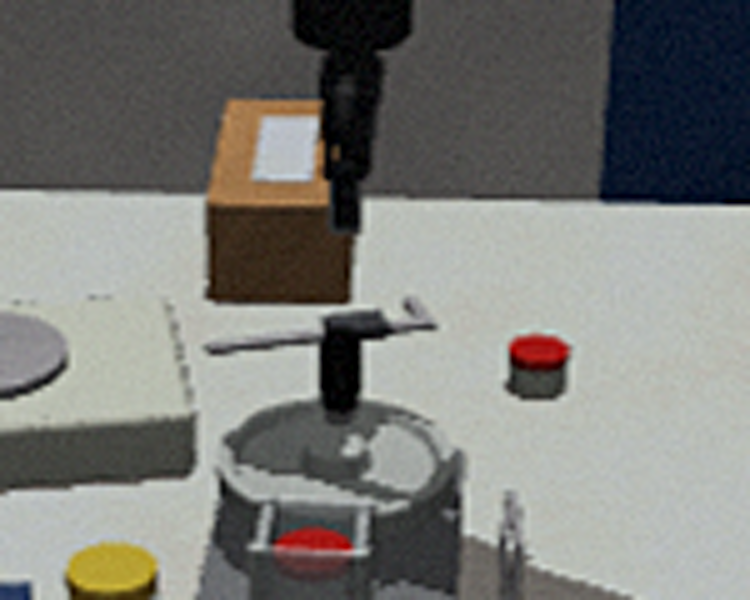

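View pics/top1c.png

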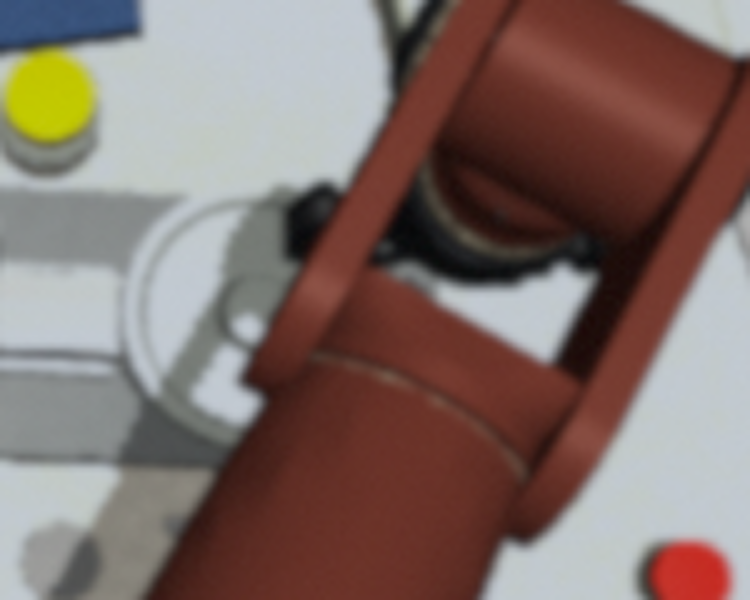

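```bash
python3 -m handwheel '[[0.085,[0.02,-0.001,0.002],[0,0,0]],[0.085,[0.025,0,0],[0,0,0]],[0.085,[0.025,0,0],[0,0,0]],[0.085,[0.018,0,0],[0,0,0]],[0.085,[0.008,0,0],[0,0,0]],[0.085,[0,0,0],[0,0,0]]]' 20
python3 - <<'E'
from h import *
im=save('side','s2.png',None); save('side','s2c.png',cv2.resize(im[90:210,260:410],None,fx=5,fy=5,interpolation=cv2.INTER_CUBIC))
E
```

```text
t: 4.32
tool_pos: [0.5525, -0.2294, 0.1058]
tool_rot: [0.028, 1.574, -0.025]
contact_force: [-0.4, 0.1, -1.4]
opening: 0.0851
```

View pics/s2c.png

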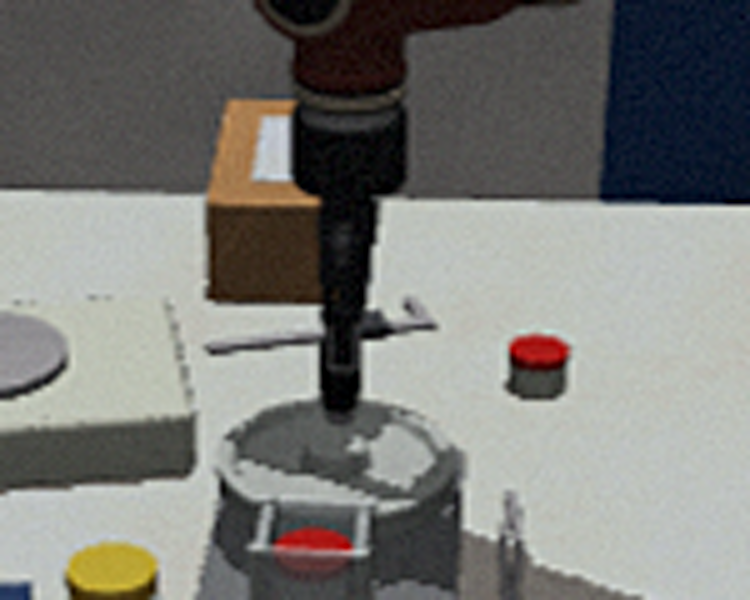

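The near finger (col ~328) lines up with the grip; closing gently.

```bash
python3 -m handwheel '[[0.022,[0,0,0],[0,0,0]],[0.022,[0,0,0],[0,0,0]],[0.022,[0,0,0],[0,0,0]],[0.022,[0,0,0],[0,0,0]],[0.022,[0,0,0],[0,0,0]],[0.022,[0,0,0],[0,0,0]]]' 25
python3 -m handwheel '[[0.022,[0,0,0],[0,0,0]],[0.022,[0,0,0],[0,0,0]],[0.022,[0,0,0],[0,0,0]]]'
```

```text
t: 4.87
tool_pos: [0.5544, -0.2312, 0.109]
tool_rot: [0.028, 1.569, -0.028]
contact_force: [-0.5, 1.8, 4.9]
opening: 0.0268
t: 5.12
tool_pos: [0.5543, -0.2313, 0.1089]
tool_rot: [0.027, 1.569, -0.028]
contact_force: [-1.5, 1.7, 5.5]
opening: 0.0269
```

Run:
```python
import numpy as np
a=np.radians(np.arange(0,361,6)); z=np.round(60*np.sin(a),1); y=np.round(-60*np.cos(a),1)
for k in range(0,60,10): print(k*6,' '.join(f'[{dy:.1f},{dz:.1f}]' for dy,dz in zip(np.diff(y)[k:k+10],np.diff(z)[k:k+10])))
```

```text
0 [0.3,6.3] [1.0,6.2] [1.6,6.0] [2.3,5.9] [2.8,5.6] [3.5,5.3] [3.9,4.8] [4.5,4.5] [4.8,3.9] [5.3,3.5]
60 [5.6,2.8] [5.9,2.3] [6.0,1.6] [6.2,1.0] [6.3,0.3] [6.3,-0.3] [6.2,-1.0] [6.0,-1.6] [5.9,-2.3] [5.6,-2.8]
120 [5.3,-3.5] [4.8,-3.9] [4.5,-4.5] [3.9,-4.8] [3.5,-5.3] [2.8,-5.6] [2.3,-5.9] [1.6,-6.0] [1.0,-6.2] [0.3,-6.3]
180 [-0.3,-6.3] [-1.0,-6.2] [-1.6,-6.0] [-2.3,-5.9] [-2.8,-5.6] [-3.5,-5.3] [-3.9,-4.8] [-4.5,-4.5] [-4.8,-3.9] [-5.3,-3.5]
240 [-5.6,-2.8] [-5.9,-2.3] [-6.0,-1.6] [-6.2,-1.0] [-6.3,-0.3] [-6.3,0.3] [-6.2,1.0] [-6.0,1.6] [-5.9,2.3] [-5.6,2.8]
300 [-5.3,3.5] [-4.8,3.9] [-4.5,4.5] [-3.9,4.8] [-3.5,5.3] [-2.8,5.6] [-2.3,5.9] [-1.6,6.0] [-1.0,6.2] [-0.3,6.3]
```

```bash
python3 -m handwheel '[[0.022,[0,0.0003,0.0063],[0,0,0]],[0.022,[0,0.001,0.0062],[0,0,0]],[0.022,[0,0.0016,0.006],[0,0,0]],[0.022,[0,0.0023,0.0059],[0,0,0]],[0.022,[0,0.0028,0.0056],[0,0,0]],[0.022,[0,0,0],[0,0,0]],[0.022,[0,0,0],[0,0,0]]]' 40
```

```text
t: 5.7
tool_pos: [0.5852, -0.2232, 0.109]
tool_rot: [0.029, 1.569, -0.026]
contact_force: [0.1, 4.7, 6.5]
opening: 0.0261
```

```bash
python3 -m handwheel '[[0.022,[0,0.0035,0.0053],[0,0,0]],[0.022,[0,0.0039,0.0048],[0,0,0]],[0.022,[0,0.0045,0.0045],[0,0,0]],[0.022,[0,0.0048,0.0039],[0,0,0]],[0.022,[0,0.0053,0.0035],[0,0,0]],[0.022,[0,0.0056,0.0028],[0,0,0]],[0.022,[0,0.0059,0.0023],[0,0,0]],[0.022,[0,0,0],[0,0,0]]]'
python3 - <<'E'
from h import *
im=save('side','s3.png',None); save('side','s3c.png',cv2.resize(im[90:250,260:410],None,fx=3.7,fy=3.7,interpolation=cv2.INTER_CUBIC))
E
```

```text
t: 6.37
tool_pos: [0.6117, -0.191, 0.109]
tool_rot: [0.027, 1.573, -0.027]
contact_force: [-5.6, 2.6, 9.1]
opening: 0.026
```

View pics/s3c.png

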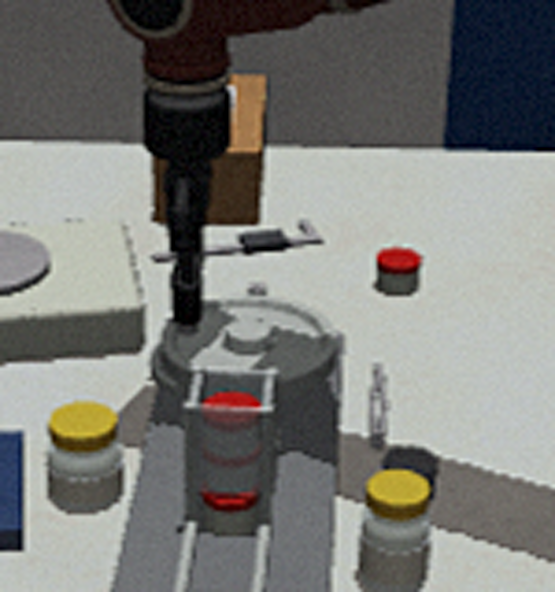

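The grip (crop ~(187,300)) is held and has travelled ~70° with low forces; the stack is still in place. Continuing.

```bash
python3 -m handwheel '[[0.022,[0,0.006,0.0016],[0,0,0]],[0.022,[0,0.0062,0.001],[0,0,0]],[0.022,[0,0.0063,0.0003],[0,0,0]],[0.022,[0,0.0063,-0.0003],[0,0,0]],[0.022,[0,0.0062,-0.001],[0,0,0]],[0.022,[0,0.006,-0.0016],[0,0,0]],[0.022,[0,0.0059,-0.0023],[0,0,0]],[0.022,[0,0.0056,-0.0028],[0,0,0]],[0.022,[0,0,0],[0,0,0]]]'
```

```text
t: 7.17
tool_pos: [0.6084, -0.1437, 0.109]
tool_rot: [0.026, 1.571, -0.029]
contact_force: [-4.7, -1.1, 7.9]
opening: 0.0257
```

```bash
python3 -m handwheel '[[0.022,[0,0.0053,-0.0035],[0,0,0]],[0.022,[0,0.0048,-0.0039],[0,0,0]],[0.022,[0,0.0045,-0.0045],[0,0,0]],[0.022,[0,0.0039,-0.0048],[0,0,0]],[0.022,[0,0.0035,-0.0053],[0,0,0]],[0.022,[0,0,0],[0,0,0]]]'
```

```text
t: 7.67
tool_pos: [0.5874, -0.1206, 0.109]
tool_rot: [0.026, 1.57, -0.029]
contact_force: [-3.5, -3.2, 8.7]
opening: 0.0257
```

```bash
python3 -m handwheel '[[0.022,[0,0.0028,-0.0056],[0,0,0]],[0.022,[0,0.0023,-0.0059],[0,0,0]],[0.022,[0,0.0016,-0.006],[0,0,0]],[0.022,[0,0.001,-0.0062],[0,0,0]],[0.022,[0,0.0003,-0.0063],[0,0,0]],[0.022,[0,0,0],[0,0,0]],[0.022,[0,0,0],[0,0,0]]]'
python3 - <<'E'
from h import *
im=save('side','s4.png',None); save('side','s4c.png',cv2.resize(im[90:250,260:410],None,fx=3.7,fy=3.7,interpolation=cv2.INTER_CUBIC))
im=save('top','t4.png',None); save('top','t4c.png',cv2.resize(im[140:250,240:440],None,fx=3.7,fy=3.7,interpolation=cv2.INTER_CUBIC))
E
```

```text
t: 8.25
tool_pos: [0.5579, -0.1112, 0.109]
tool_rot: [0.027, 1.57, -0.028]
contact_force: [-2.9, -1.7, 8.7]
opening: 0.026
```

View pics/s4c.png

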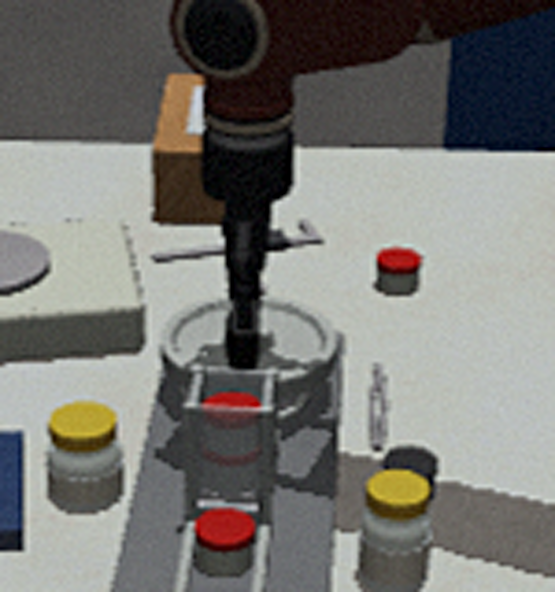

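View pics/t4c.png

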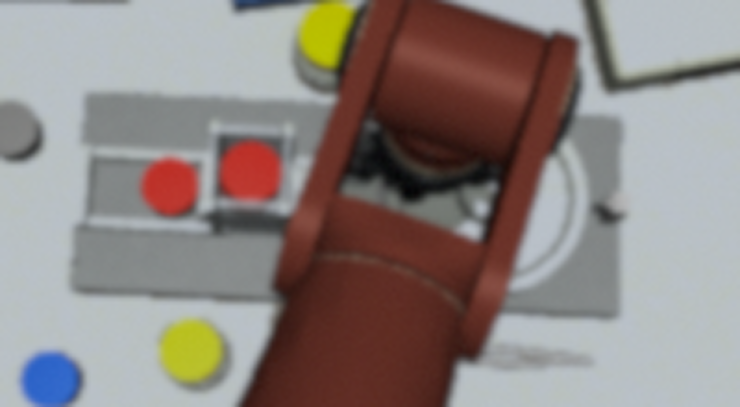

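The lowest pot is out on the track (side crop (225,540), top crop (170,185)), with two pots still in the magazine. Now the second half.

```bash
python3 -m handwheel '[[0.022,[0,-0.0003,-0.0063],[0,0,0]],[0.022,[0,-0.001,-0.0062],[0,0,0]],[0.022,[0,-0.0016,-0.006],[0,0,0]],[0.022,[0,-0.0023,-0.0059],[0,0,0]],[0.022,[0,-0.0028,-0.0056],[0,0,0]],[0.022,[0,-0.0035,-0.0053],[0,0,0]],[0.022,[0,-0.0039,-0.0048],[0,0,0]],[0.022,[0,0,0],[0,0,0]]]'
```

```text
t: 9.02
tool_pos: [0.5171, -0.1246, 0.109]
tool_rot: [0.029, 1.57, -0.027]
contact_force: [-3.1, 1.5, 9.4]
opening: 0.0261
```

```bash
python3 -m handwheel '[[0.022,[0,-0.0045,-0.0045],[0,0,0]],[0.022,[0,-0.0048,-0.0039],[0,0,0]],[0.022,[0,-0.0053,-0.0035],[0,0,0]],[0.022,[0,-0.0056,-0.0028],[0,0,0]],[0.022,[0,-0.0059,-0.0023],[0,0,0]],[0.022,[0,-0.006,-0.0016],[0,0,0]],[0.022,[0,-0.0062,-0.001],[0,0,0]],[0.022,[0,-0.0063,-0.0003],[0,0,0]],[0.022,[0,0,0],[0,0,0]]]'
```

```text
t: 9.77
tool_pos: [0.4951, -0.1691, 0.109]
tool_rot: [0.028, 1.572, -0.027]
contact_force: [-5.0, -0.6, 11.9]
opening: 0.026
```

```bash
python3 -m handwheel '[[0.022,[0,-0.0063,0.0003],[0,0,0]],[0.022,[0,-0.0062,0.001],[0,0,0]],[0.022,[0,-0.006,0.0016],[0,0,0]],[0.022,[0,-0.0059,0.0023],[0,0,0]],[0.022,[0,-0.0056,0.0028],[0,0,0]],[0.022,[0,-0.0053,0.0035],[0,0,0]],[0.022,[0,-0.0048,0.0039],[0,0,0]],[0.022,[0,0,0],[0,0,0]]]'
```

```text
t: 10.43
tool_pos: [0.51, -0.2108, 0.109]
tool_rot: [0.026, 1.57, -0.029]
contact_force: [-2.3, -3.8, 8.0]
opening: 0.0259
```

```bash
python3 -m handwheel '[[0.022,[0,-0.0045,0.0045],[0,0,0]],[0.022,[0,-0.0039,0.0048],[0,0,0]],[0.022,[0,-0.0035,0.0053],[0,0,0]],[0.022,[0,-0.0028,0.0056],[0,0,0]],[0.022,[0,-0.0023,0.0059],[0,0,0]],[0.022,[0,-0.0016,0.006],[0,0,0]],[0.022,[0,-0.001,0.0062],[0,0,0]],[0.022,[0,-0.0003,0.0063],[0,0,0]],[0.022,[0,0,0],[0,0,0]],[0.022,[0,0,0],[0,0,0]]]'
python3 - <<'E'
from h import *
im=save('side','s5.png',None); save('side','s5c.png',cv2.resize(im[90:250,260:410],None,fx=3.7,fy=3.7,interpolation=cv2.INTER_CUBIC))
E
```

```text
t: 11.27
tool_pos: [0.5551, -0.2311, 0.109]
tool_rot: [0.027, 1.567, -0.028]
contact_force: [2.1, -1.3, 5.8]
opening: 0.0262
```

View pics/s5c.png

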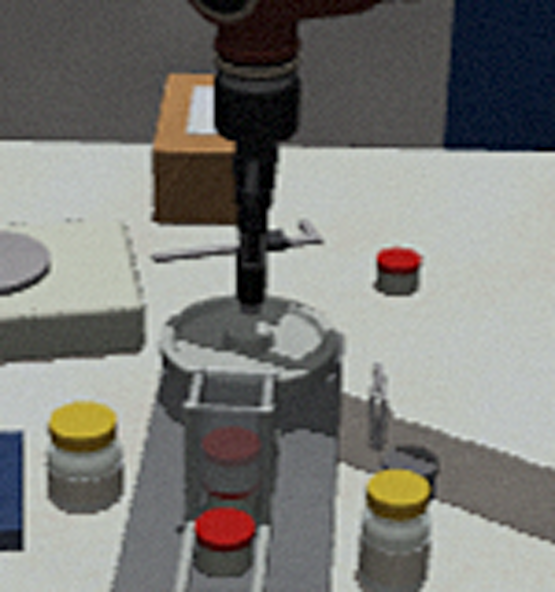

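The stack has dropped one place (lids at crop (230,442) and (230,490)) and the grip is back home. Release and rise.

```bash
python3 -m handwheel '[[0.085,[0,0,0],[0,0,0]],[0.085,[0,0,0],[0,0,0]],[0.085,[0,0,0],[0,0,0]],[0.085,[0,0,0],[0,0,0]],[0.085,[0,0,0],[0,0,0]],[0.085,[0,0,0],[0,0,0]],[0.085,[0,0,0],[0,0,0]],[0.085,[0,0,0],[0,0,0]]]'
python3 -m handwheel '[[0.085,[-0.01,0,0],[0,0,0]],[0.085,[-0.02,0,0],[0,0,0]],[0.085,[-0.03,0,0],[0,0,0]],[0.085,[-0.03,0,0],[0,0,0]],[0.085,[-0.03,0,0],[0,0,0]],[0.085,[-0.03,-0.01,0],[0,0,0]],[0.085,[0,-0.03,-0.02],[0,0,0]],[0.085,[0,-0.035,-0.02],[0,0,0]],[0.085,[0,-0.035,-0.02],[0,0,0]],[0.085,[0,-0.035,-0.02],[0,0,0]]]'
python3 -m handwheel '[[0.085,[0,-0.035,-0.02],[0,0,0]],[0.085,[0,-0.035,-0.02],[0,0,0]],[0.085,[0,-0.03,-0.02],[0,0,0]],[0.085,[0,0,0],[0,0,0]],[0.085,[0,0,0],[0,0,0]]]'
python3 - <<'E'
from fit import *
im=save('side','s6.png'); save('side','s6c.png',cv2.resize(im[90:250,260:410],None,fx=3.7,fy=3.7,interpolation=cv2.INTER_CUBIC))
im=save('top','t6.png'); save('top','t6c.png',cv2.resize(im[140:250,240:440],None,fx=3.7,fy=3.7,interpolation=cv2.INTER_CUBIC))
p=fit().x
print(proj('top',pt(p,(0,.257,.064))))
E
```

```text
t: 11.98
tool_pos: [0.5537, -0.2311, 0.1076]
tool_rot: [0.028, 1.571, -0.028]
contact_force: [0.2, 0.6, 0.4]
opening: 0.085
t: 12.82
tool_pos: [0.468, -0.3744, 0.2593]
tool_rot: [0.026, 1.569, -0.028]
contact_force: [0.6, -0.6, -0.3]
opening: 0.0853
t: 13.23
tool_pos: [0.4041, -0.4725, 0.2584]
tool_rot: [0.03, 1.57, -0.03]
contact_force: [0.4, -0.5, 0.6]
opening: 0.0852
[[284.71995006 190.11803478]]
```

View pics/s6c.png

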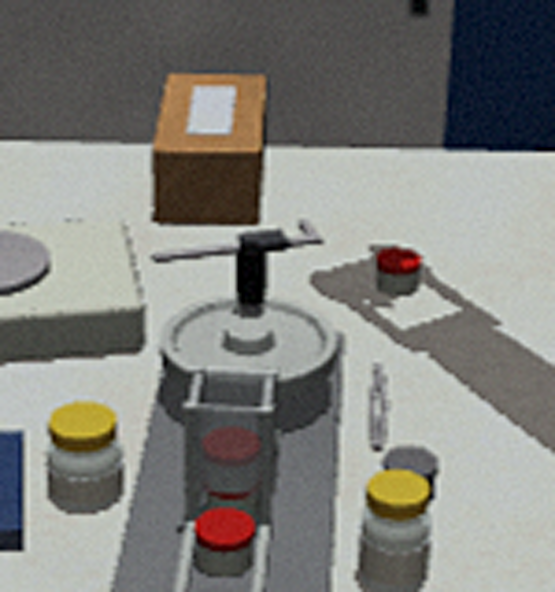

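View pics/t6c.png

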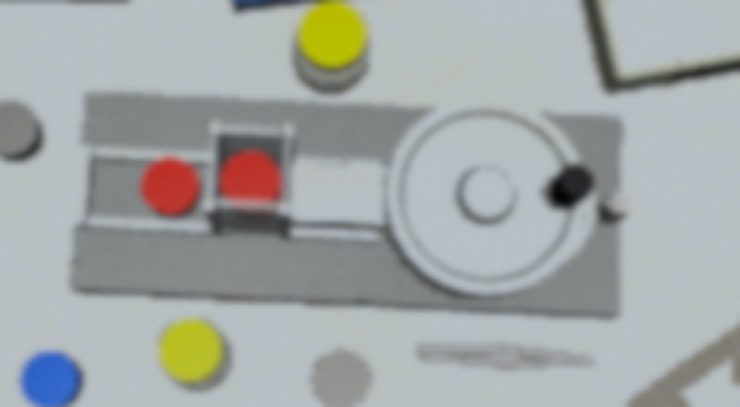

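View pics/t6.png

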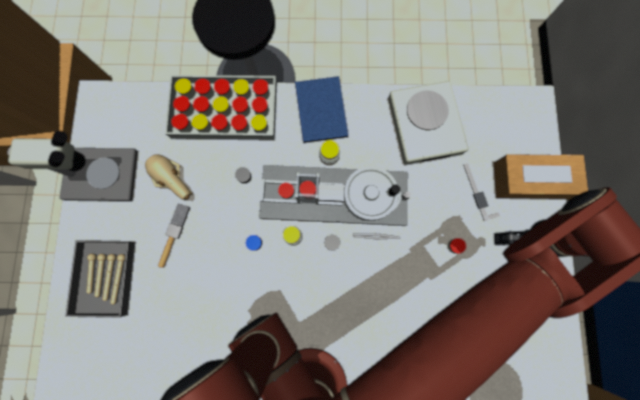

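Grip top at (396,189.5), as at the start (angle ≈ 0). The delivered lid is at (286,190), against (284.7,190.1) predicted for y = 257 mm. The bystanders look unmoved. Handing in.

```bash
python3 -c "
from station import ctrl
print(ctrl.finish_job())"
```

```text
the job is handed in; nothing more can be done
None
```

I gripped the handwheel's upright grip and turned the wheel one full anticlockwise revolution. Then I let go at home by the index post, moved the arm clear, and handed the job in at about 13 s of the 51 s allowed. No verdict was reported.

**Last checks (all by camera and tool readings):**
- **Wheel:** the grip is within 1 px of where it started, so the wheel is about one full turn from its start.
- **Lowest pot:** it stands upright on the outfeed track, about 3 mm short of the nominal 257 mm point by my estimate. I saw it out of the magazine at half a turn.
- **Other two pots:** both have dropped one place and are stacked in the magazine. I judged this from their lids in the side view and did not measure their heights.
- **Bystanders:** none of them looks moved.
- **Force:** the highest reading at the end of any move was about 13 N. After letting go it was near zero.

**What disagreed:**
- **Wheel axis:** the first side-camera fix on it was about 10 mm off the top camera's along the feeder. I used the combined fit, which leaned on the top view. The measured grip travel of 120.2 mm between home and half a turn then agreed with the wheel's 60 mm grip radius.
- **Finger opening:** it read about 26 mm on the 29 mm grip throughout, but the grip did not slip.

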